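# Spot-check a chilled display plate with a contact thermometer

## Task

Check the temperature of the sloping pastry plate: first press the logger's orange plunger all the way down to its stop to open a new reading, then lift the yellow contact thermometer out of its black stand and set its copper spring tip on the red dot, with the thermometer square to the sloping marble and the spring tip pushed lightly, about half way in. Finish holding it there, still in the gripper and steady; do not let go or put it back. Press gently on the marble and leave the other things on the counter where they are.

Things in the scene. Friction and masses are not known exactly. Their poses are not given: they have to be found in the camera images.
- logger: Fixed grey temperature logger, a low box 100 x 120 x 40 mm (x, y, z) with a steel collar and an orange mushroom plunger on top. Origin under its centre, z up. It stands on one side of the display plate, the probe stand on the other; which side varies.
- plunger (a joint): Travel of the logger's orange spring plunger in m: 0 up, 0.014 fully down at its stop. Straight down; about 2 N to start it, 7.6 N at the stop; springs back when released.
- plunger_top (a point): Centre of the top face of the orange plunger head (32 mm wide, flat part 24 mm), 76 mm above the counter when up; it goes down with the plunger.
- stand: Fixed black block 80 x 80 x 75 mm high with an upright hole 20 mm wide right through its centre, which holds the probe. Origin under its centre.
- probe: Loose contact thermometer, 0.18 kg, upright in the stand. Origin on its axis under its black collar (32 mm wide), which rests on the stand's top, 75 mm above the counter. z up along the yellow handle: 26 x 26 mm square (faces square to its x, y), z = 6 to 102 mm. Below: steel stem 14 mm wide to z = -45, then copper spring tip 11 mm wide to z = -63 mm. Lift over 70 mm to clear the stand.
- tip_end (a point): Centre of the flat end of the copper spring tip, on the probe's axis, 63 mm below the probe's origin when the spring is free.
- tip (a joint): How far the copper spring tip is pushed into the probe, in m: 0 free, 0.016 fully in. About 1 N to start it, 4.2 N fully in (200 N/m), along the probe's axis.
- display: Fixed white marble plate, 260 mm wide (its y), 190 mm long up the slope, rising 20 degrees towards its +x. Origin on the counter under its centre, 55 mm below the face there; lower edge 22 mm high with a copper lip 8 mm proud, upper edge 88 mm. Five macarons (40 mm wide, 23 mm tall) are fixed in a row along the upper edge. Rigid.
- red_dot: Flat red dot 26 mm wide stuck on the sloping marble face. Origin at its centre on the face; its z axis points out of the face, square to it (20 degrees from vertical, leaning towards the display's -x); its x axis points up the slope.
- green_dot: Flat green dot, like the red one, 57 mm or more away along the same row; the order of the three dots varies.
- blue_dot: Flat blue dot, like the red one, in the same row.
- cup: white ceramic cup, 80 mm wide, 75 mm tall; origin under its centre. Bystander, loose.
- jar: amber glass jar with copper lid, 70 mm wide, 110 mm tall; origin under its centre. Bystander, loose.
- bowl: blue bowl, 120 mm wide, 50 mm tall; origin under its centre. Bystander, loose.
- carton: red carton 100 x 140 x 50 mm; origin under its centre. Bystander, loose.
Mind the look-alikes: they are no part of the job. There is more than one size of the probe; the job needs the largest.

How it is judged:
By the outcome, as a careful person would: the job done as asked, in the order asked, and still so for the second after the job is handed in, while the arm keeps its last pose, push and grip.
It also fails if it takes over 46 s, if anything falls off the work surface, if the arm or the gripper's body presses on something with over 40 N, if the wrist force passes 120 N, or if a joint passes its speed limit or range.

## Robot

A 7-joint arm with a two-finger parallel gripper is mounted at the origin on the work surface. World frame = base frame: x ahead of the robot, y to its left, z up, the work surface at z = 0. Lengths are in m, angles in rad, forces in N, time in s.
With the tool pointing down it reaches from about 0.425 to 0.925 m from the base axis. Payload 6.8 kg.
Tool frame: the origin (TCP) lies on the front face of the gripper's body, between the roots of the fingers; the fingertips stand 73 mm ahead of it and the grasp point (between the pads) lies 54 mm ahead of it (env.nose_length is the distance from the TCP to the fingertips, in m); z points along the fingers, y is the line along which they close (so a half turn about z gives the same grasp; the last joint's range is limited). The gripper opens to 85 mm and grips with 20 to 120 N. Pads are 22 mm wide; open, the fingers measure 114 mm over their backs; the gripper's body (76 mm by 85 mm) begins 54 mm behind the grasp point. The pads swing forward as they close: fully open they stand 13 mm farther back than shut.
Start: joints at [-1.425, 0.477, 0.022, 1.555, -0.011, 1.109, -0.083], TCP at [0.169, 0.653, 0.304] pointing down, gripper open.
Joint ranges: [-2.96, 2.96], [-0.34, 2.1], [-1.41, 1.46], [0.24, 2.44], [-1.37, 4.51], [0.17, 1.92], [-2.96, 2.96]. Speed limits (rad/s): [2.39, 2.39, 3.14, 3.14, 3.14, 3.14, 3.14].

## Interface

Orientations are given as a unit quaternion [w, x, y, z].
In Python, from cell import env, kin, camera, calibration, job gives the robot as it stands. The module is installed in compiled form; this text tells all that it offers. Calls block until the motion is done:
- env.reach(position, orientation): joint-space move of the TCP to a pose.
- env.movel(position, velocity=0.15, rot=None, stop_force=None): straight line of the TCP; rot=None keeps the orientation; velocity is the mean speed in m/s. With stop_force (N) it stops when the force on the tool has changed by that much, and returns True; else False.
- env.goto_joints(angles): joint-space move.
- env.grip(opening, f_grip=None): finger opening in m; f_grip is the grip in N (None keeps the last); returns when the fingers have stopped.
- env.dwell(seconds).
- kin.inverse_kinematics(position, orientation): joint angles nearest the present ones, or None.
- env.get_state(): the state.
- camera(name): name is "scene" or "top"; returns (picture, depth): 480x640x3 uint8, blue, green, red; 480x640 float32, m along the optical axis (not along the pixel's ray), 0 where there is no reading.
- calibration(name): a dict with "fx", "fy", "cx", "cy" (pixels), "k1" (the pictures are not rectified: a ray, as slopes to the right and down, at radius r is drawn at 1 + k1 r^2 times it, then the intrinsics apply), "rvec" (rotation vector, rad) and "tvec" (3), from world to camera coordinates, as OpenCV has them. Camera axes: x right, y down, z forward; pixel columns grow to the right and rows downward; lengths in m; the calibration is good to about 2 mm. A picture is of the moment at which its call begins. calibration takes no time and is no camera call.
A pose or a line that the arm cannot do raises env.PlanningError and nothing moves.
- job.job_done(): hands the job in; it is judged then, once.
The state is a dict: "time": time; "qpos": joint angles; "joint_velocities": joint speeds; "joint_torque": joint torques, N m; "tcp_pos": TCP position; "orientation": TCP orientation; "force": force on the tool from outside, world axes, zero at the start; "torque": the same for the moment, N m; "opening": finger opening in m; "gripper_force": force on a finger pad.
Only numpy, scipy, OpenCV 4.12 (cv2) and the standard library are available. Lean on these libraries where they do the work, as an engineer would, in place of code of your own. Each camera call takes 0.05 s, during which the arm holds its last target. There are 200 camera calls.

## Working session

There is one attempt and no reset: what is moved stays moved. The work goes in short steps, each a Python script; the robot and the scene stay as the last script left them, time stands still between calls to the robot, and variables do not carry over. Pictures are saved under pics/ and viewed, at most 10 in all, crops included, and the job is handed in when it is done.

```bash
mkdir -p pics; cat > h.py <<'E'
import numpy as np, cv2
from cell import env, kin, camera, calibration, job
def cloud(name):
    im,d=camera(name); c=calibration(name)
    K=np.array([[c['fx'],0,c['cx']],[0,c['fy'],c['cy']],[0,0,1.]])
    v,u=np.mgrid[0:480,0:640]
    p=cv2.undistortPoints(np.stack([u,v],-1).reshape(-1,1,2).astype(float),K,np.array([c['k1'],0,0,0.])).reshape(480,640,2)
    P=np.dstack([p,np.ones((480,640))])*d[...,None]
    R=cv2.Rodrigues(np.array(c['rvec'],float))[0]
    W=(P-np.array(c['tvec'],float).ravel())@R
    W[d==0]=np.nan
    return im,W
E
python3 - <<'E'
from h import *
for n in ("scene","top"):
    im,W=cloud(n); cv2.imwrite(f"pics/{n}.png",im); np.save(f"{n}.npy",W)
    c=calibration(n);R=cv2.Rodrigues(np.array(c['rvec'],float))[0];print(n,-R.T@np.array(c['tvec']).ravel())
print(env.get_state())
E
```

```text
scene [ 1.20033385 -0.81346127  1.02203822]
top [0.34322196 0.00897449 1.36403613]
{'time': 0.1, 'qpos': array([-1.42507623,  0.47771201,  0.02233447,  1.55634665, -0.01149434,
        1.10929347, -0.08309093]), 'joint_velocities': array([ 0.00065644, -0.00262388, -0.00060937, -0.00215401,  0.00025389,
        0.00257364,  0.00097096]), 'joint_torque': array([ 3.93676164e-03, -5.97754884e+01,  1.61349714e+00, -2.81954545e+01,
        1.28018169e-02,  5.06602402e-03,  2.51227596e-05]), 'tcp_pos': array([0.16939011, 0.65297511, 0.30302883]), 'orientation': array([-4.36460836e-05,  1.26550288e-01,  9.91959858e-01, -8.14529479e-04]), 'force': array([-1.03112646, -0.01022455, -0.01404349]), 'torque': array([-0.00980773,  0.00940758, -0.00432618]), 'gripper_force': 0.0, 'opening': 0.0853534169063747}
```

View pics/scene.png

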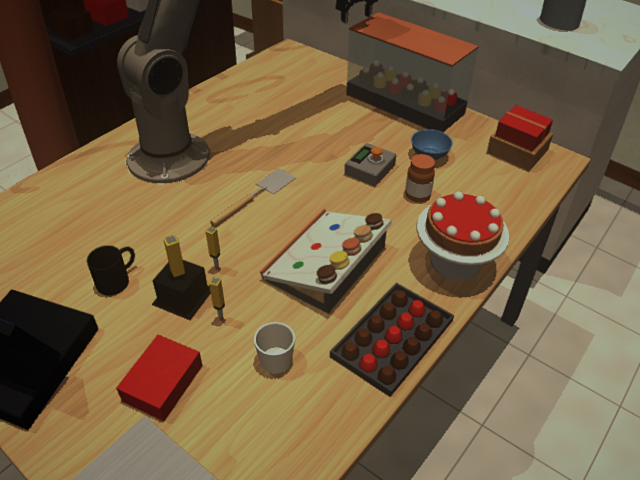

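View pics/top.png

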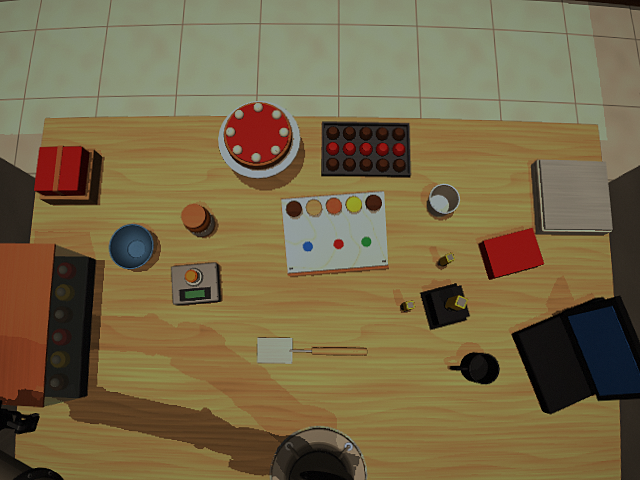

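The scene view shows the plunger at about (375,155), the probe in the stand at (174,255) and the red dot at (316,246). The top view shows the plunger at (193,276), the stand at (445,306) with the handle at (456,302), and the red dot at (338,244). Two smaller probes stand at top-view (405,306) and (446,259), close to the stand.

```bash
cat > m.py <<'E'
from h import *
I={n:cv2.imread(f"pics/{n}.png") for n in("top","scene")}; Ws={n:np.load(n+".npy") for n in I}
def sel(n,box,f):
    u0,v0,u1,v1=box; W=Ws[n][v0:v1,u0:u1].reshape(-1,3); B=I[n][v0:v1,u0:u1].reshape(-1,3)
    H=cv2.cvtColor(B[None],cv2.COLOR_BGR2HSV)[0].astype(int)
    m=f(H,W)&np.isfinite(W).all(1); return W[m]
def rep(l,P):
    if len(P)<3: print(l,len(P));return
    r=cv2.minAreaRect(P[:,:2].astype(np.float32)*1000)
    print(l,len(P),'mean',P.mean(0).round(4),'zr',P[:,2].min().round(3),P[:,2].max().round(3),'rect',np.round(r[0],1),np.round(r[1],1),round(r[2],1))
org=lambda H,W:(H[:,0]<18)&(H[:,1]>140)&(H[:,2]>80)
red=lambda H,W:((H[:,0]<8)|(H[:,0]>172))&(H[:,1]>130)
yel=lambda H,W:(H[:,0]>20)&(H[:,0]<32)&(H[:,1]>140)
rep('plunger top',sel('top',(170,260,220,306),lambda H,W:org(H,W)&(W[:,2]>.07)))
rep('plunger sc',sel('scene',(355,140,395,180),lambda H,W:org(H,W)&(W[:,2]>.07)))
rep('logger top',sel('top',(165,255,225,310),lambda H,W:(W[:,2]>.034)&(W[:,2]<.046)))
rep('red top',sel('top',(328,234,350,254),red))
rep('red sc',sel('scene',(305,238,327,254),red))
rep('green top',sel('top',(358,234,375,250),lambda H,W:(H[:,0]>45)&(H[:,0]<85)&(H[:,1]>120)))
rep('blue top',sel('top',(298,238,317,254),lambda H,W:(H[:,0]>95)&(H[:,0]<130)&(H[:,1]>120)))
P=sel('top',(415,275,475,335),lambda H,W:(W[:,2]>.070)&(W[:,2]<.079));rep('stand top',P)
for n,b in(('top',(425,280,475,325)),('scene',(150,225,200,290))):
    P=sel(n,b,lambda H,W:W[:,2]>.088); rep('probe '+n,P)
    rep(' cap',P[P[:,2]>.171])
    for z in(.10,.12,.14,.16):
        Q=P[abs(P[:,2]-z)<.01]; rep(f'  z{z}',Q)
for n,b in(('small1',(395,292,420,318)),('small2',(432,245,460,272))):
    rep(n,sel('top',b,lambda H,W:W[:,2]>.03))
for n,b in(('s1 sc',(203,222,225,275)),('s2 sc',(208,272,230,328))):
    rep(n,sel('scene',b,lambda H,W:W[:,2]>.03))
# marble plane
P=sel('top',(285,222,385,266),lambda H,W:(H[:,1]<50)&(W[:,2]>.025))
c=P.mean(0);U=np.linalg.svd(P-c)[2];n=U[2]*np.sign(U[2][2]);print('plane',c,n,np.degrees(np.arccos(n[2])),'res',np.std((P-c)@n))
P=sel('top',(275,185,400,280),lambda H,W:(W[:,2]>.015)&(W[:,2]<.15)); rep('display',P)
E
python3 m.py
python3 -c "
import cv2,numpy as np
a=cv2.imread('pics/scene.png')[215:335,140:240];b=cv2.imread('pics/top.png')[240:340,390:490]
cv2.imwrite('pics/c.png',np.hstack([cv2.resize(a,(400,480)),cv2.resize(b,(400,480))]))"
```

```text
plunger top 56 mean [0.4917 0.3225 0.0751] zr 0.07 0.082 rect [492.5 323.3] [29.6 29. ] 1.5
plunger sc 75 mean [0.4961 0.3177 0.0764] zr 0.07 0.082 rect [494.7 319.5] [27.7 31.2] 38.0
logger top 1535 mean [0.4738 0.3186 0.0402] zr 0.034 0.046 rect [476.7 320.6] [101.5 121.1] 6.0
red top 78 mean [ 0.5809 -0.0447  0.0459] zr 0.036 0.053 rect [581.2 -45.4] [22.7 23.3] 1.8
red sc 50 mean [ 0.5825 -0.0449  0.0469] zr 0.04 0.054 rect [582.6 -45.6] [21.9 21.9] 28.6
green top 69 mean [ 0.5875 -0.1158  0.0456] zr 0.038 0.052 rect [ 587.5 -115.8] [20.8 21. ] 86.4
blue top 74 mean [0.5738 0.0339 0.0457] zr 0.037 0.055 rect [574.   33.7] [23.4 20.2] 83.8
stand top 702 mean [ 0.4241 -0.3146  0.0752] zr 0.07 0.079 rect [ 425.7 -320.3] [81.1 83.2] 13.9
probe top 262 mean [ 0.4246 -0.3152  0.1543] zr 0.089 0.182 rect [ 426.  -319.5] [26.6 27.6] 69.7
 cap 130 mean [ 0.4255 -0.3193  0.1769] zr 0.171 0.182 rect [ 426.  -320.3] [25.5 26.6] 67.9
  z0.1 26 mean [ 0.4243 -0.3101  0.1003] zr 0.091 0.109 rect [ 423.1 -310.6] [30.9 13.9] 17.4
  z0.12 34 mean [ 0.4225 -0.3113  0.1181] zr 0.11 0.129 rect [ 421.
[... 675 characters left out ...]
 19.8] 31.3
  z0.16 101 mean [ 0.4381 -0.3268  0.1603] zr 0.15 0.17 rect [ 435.8 -328.2] [33.  18.3] 37.4
small1 120 mean [ 0.4207 -0.2091  0.1054] zr 0.045 0.129 rect [ 421.5 -211.7] [21.  22.5] 89.3
small2 148 mean [ 0.5351 -0.3066  0.1013] zr 0.045 0.131 rect [ 537.4 -309.2] [21.9 21.5] 12.5
s1 sc 368 mean [ 0.4293 -0.2183  0.0891] zr 0.03 0.13 rect [ 434.7 -242.4] [23.1 82.5] 19.0
s2 sc 390 mean [ 0.543  -0.3154  0.0908] zr 0.03 0.13 rect [ 539.4 -312.7] [21.9 21.9] 20.4
plane [ 0.58293493 -0.03324589  0.04618519] [-0.33865642 -0.02927415  0.9404546 ] 19.87195889388754 res 0.002653052404263863
display 7825 mean [ 0.6064 -0.0354  0.0579] zr 0.018 0.112 rect [607.5 -36.2] [191.7 260.9] 5.2
```

View pics/c.png

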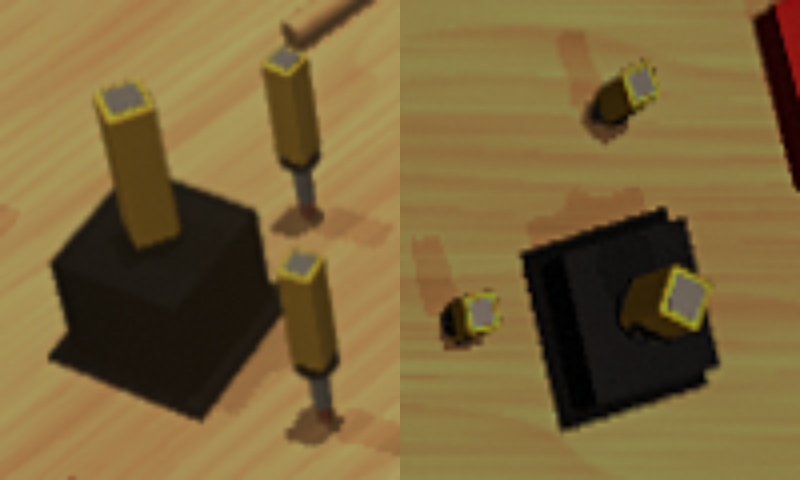

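```bash
cat >> h.py <<'E'
from scipy.spatial.transform import Rotation as Ro
def q(x,z):  # quaternion from tool x (approx) and z
    z=np.array(z,float)/np.linalg.norm(z); y=np.cross(z,x); y/=np.linalg.norm(y); x=np.cross(y,z)
    r=Ro.from_matrix(np.c_[x,y,z]).as_quat(); return np.r_[r[3],r[:3]]
def down(a): return q([np.cos(a),np.sin(a),0],[0,0,-1])
YD=np.radians(5.2); s,c_=np.sin(np.radians(20)),np.cos(np.radians(20))
N=np.array([-s*np.cos(YD),-s*np.sin(YD),c_])
E
cat > f.py <<'E'
import io,contextlib
with contextlib.redirect_stdout(io.StringIO()): from m import *
from scipy.optimize import least_squares
def fit(n,b):
    P=sel(n,b,lambda H,W:(W[:,2]>.092)&(W[:,2]<.168))[:,:2]*1000
    C=sel(n,b,lambda H,W:W[:,2]>.171)[:,:2]*1000
    best=None
    for a0 in np.radians(range(0,90,10)):
        def f(p):
            loc=lambda X:abs((X-p[:2])@np.array([[np.cos(p[2]),-np.sin(p[2])],[np.sin(p[2]),np.cos(p[2])]])).max(1)
            return np.r_[loc(P)-13,np.maximum(loc(C)-13,0)*2]
        r=least_squares(f,[*C.mean(0),a0],loss='soft_l1')
        if best is None or r.cost<best.cost:best=r
    print(n,best.x[:2].round(1),np.degrees(best.x[2])%90,best.cost,len(P))
fit('top',(425,280,475,325));fit('scene',(150,225,200,290))
ik=lambda p,o:kin.inverse_kinematics(np.array(p),o)
def show(l,x): print(l,None if x is None else np.round(x,2))
for a in (-90,-45,0,45,90): show(('pl',a),ik([.4935,.3215,.17],down(np.radians(a))))
pb=np.array([.428,-.321,0])
for a in (-112,-22,68,158):
    A=np.radians(a)
    for z in (.204,.30,.40): show((a,z),ik(pb+[0,0,z],down(A)))
d=np.array([.582,-.045,.046])
for a in range(-180,180,30):
    for L in (.19,.30): show(('dot',a,L),ik(d+N*L,q([np.cos(np.radians(a)),np.sin(np.radians(a)),0],-N)))
E
python3 f.py
```

```text
top [ 425.9 -320.4] 66.45033346789285 17.36254537401998 122
scene [ 428.1 -320.6] 67.29756470908278 327.53146710741373 375
('pl', -90) [-0.51  0.51 -0.23  1.87  0.16  0.79  2.32]
('pl', -45) [-1.48  0.94  1.26  1.93 -1.03  1.12 -2.13]
('pl', 0) [-1.17  0.58  0.66  1.91 -0.48  0.81 -1.82]
('pl', 45) [-1.06  0.54  0.51  1.9  -0.36  0.78 -1.14]
('pl', 90) [-0.99  0.52  0.4   1.9  -0.28  0.77 -0.43]
(-112, 0.204) [-0.34  0.77  1.27  2.03 -0.88  1.04 -2.15]
(-112, 0.3) [-0.4   0.55  1.29  1.95 -0.59  1.11 -2.39]
(-112, 0.4) [-0.47  0.36  1.31  1.82 -0.37  1.25 -2.59]
(-22, 0.204) [-0.25  0.61  1.07  2.03 -0.68  0.91 -0.76]
(-22, 0.3) [-0.3   0.41  1.08  1.94 -0.42  1.04 -0.99]
(-22, 0.4) [-0.35  0.25  1.07  1.81 -0.24  1.22 -1.16]
(68, 0.204) [-0.25  0.61  1.07  2.03 -0.68  0.91  0.81]
(68, 0.3) [-0.3   0.41  1.08  1.94 -0.42  1.04  0.58]
(68, 0.4) [-0.35  0.25  1.07  1.81 -0.24  1.22  0.41]
(158, 0.204) [ 0.34  0.38  0.23  2.   -0.12  0.78  1.83]
(158, 0.3) [ 0.34  0.25  0.23  1.91 -0.07  0.99  1.78]
(158, 0.4) [ 0.33  0.16  0.23  1.78 -0.04  1.21  1.75]
('dot', -180, 0.19) [-0.51  0.24 
[... 762 characters left out ...]
24 -0.78  0.48 -0.83]
('dot', 0, 0.3) [-0.92 -0.08  0.9   2.2   0.06  0.64 -1.62]
('dot', 30, 0.19) [-0.82  0.33  0.98  2.24 -0.79  0.48 -0.27]
('dot', 30, 0.3) [-1.12 -0.14  1.08  2.21  0.16  0.66 -1.16]
('dot', 60, 0.19) [-0.8   0.32  0.95  2.24 -0.76  0.47  0.23]
('dot', 60, 0.3) [-1.16 -0.15  1.11  2.21  0.19  0.66 -0.66]
('dot', 90, 0.19) [-0.76  0.3   0.89  2.24 -0.7   0.45  0.67]
('dot', 90, 0.3) [-1.16 -0.15  1.11  2.21  0.19  0.66 -0.16]
('dot', 120, 0.19) [-0.7   0.28  0.81  2.24 -0.63  0.43  1.1 ]
('dot', 120, 0.3) [-1.15 -0.15  1.1   2.21  0.18  0.66  0.35]
('dot', 150, 0.19) [-0.62  0.26  0.72  2.23 -0.55  0.42  1.54]
('dot', 150, 0.3) [-1.13 -0.14  1.09  2.21  0.16  0.66  0.88]
```

```bash
cat > press.py <<'E'
from h import *
W=np.load('top.npy')[245:400,0:97].reshape(-1,3); print('case',np.nanmin(W,0),np.nanmax(W,0),np.nanpercentile(W[:,2],90))
h=float(np.nanpercentile(W[:,2],99))
st=env.get_state(); p=st['tcp_pos']
zc=max(.304,h+.073+.05)
if zc>.31: env.movel([p[0],p[1],zc],velocity=.25)
o=down(np.radians(90)); x,y=.4935,.3215
env.grip(0.0,40); print(env.get_state()['opening'],env.nose_length)
env.reach([x,y,max(.25,zc)],o); print(env.get_state()['time'])
env.movel([x,y,.158],velocity=.2)
f0=env.get_state()['force']
r=env.movel([x,y,.073+.057],velocity=.03,stop_force=14)
s=env.get_state(); print(r,s['tcp_pos'],s['force']-f0,s['time'])
env.dwell(.3); s=env.get_state(); print(s['tcp_pos'],s['force']-f0)
im,W=cloud('top'); cv2.imwrite('pics/p1.png',cv2.resize(im[230:330,140:250],None,fx=5,fy=5))
E
python3 press.py
```

```text
case [ 0.17089664  0.5769102  -0.00879892] [0.57871034 0.73592227 0.24426362] 0.23768651397350832
-9.472004579879569e-05 0.0726
2.95
True [0.4938355  0.32178214 0.1347601 ] [-1.38087346 -0.37372579  6.56565054] 4.8833
[0.4938167  0.32176358 0.13471765] [-1.31785762  0.42712948  8.90387735]
```

```bash
cat > go2.py <<'E'
from h import *
s=env.get_state(); x,y,z=s['tcp_pos']; f0=s['force']
r=env.movel([x,y,z-.003],velocity=.02,stop_force=9); env.dwell(.3)
s=env.get_state(); print(r,s['tcp_pos'],s['force'],s['force']-f0,s['time'])
env.movel([x,y,.27],velocity=.25)
env.grip(.06,40)
A=np.radians(66.8) 
px,py=.427,-.3205
# choose yaw: closing line across a face
env.reach([px,py,.30],down(A)); print(env.get_state()['time'],env.get_state()['qpos'].round(2))
env.movel([px,py,.206],velocity=.15)
s=env.get_state(); print(s['tcp_pos'],s['time'],s['force'])
for n in('top','scene'):
    im,_=cloud(n); b=(380,230,500,330) if n=='top' else (120,190,240,290)
    cv2.imwrite(f'pics/g_{n}.png',cv2.resize(im[b[1]:b[3],b[0]:b[2]],(400,333)))
cv2.imwrite('pics/g.png',np.hstack([cv2.imread('pics/g_top.png'),cv2.imread('pics/g_scene.png')]))
E
python3 go2.py
```

```text
True [0.49399906 0.32171538 0.13465245] [-3.94639549 -1.45456421 12.7910303 ] [-2.2398897  -0.54738797  4.64029394] 5.7417
9.3417 [-0.34  0.44  1.14  1.94 -0.47  1.05  0.6 ]
[ 0.4272877  -0.32092379  0.20662362] 10.1167 [ 0.0323647   0.2058491  -0.20498854]
```

View pics/g.png

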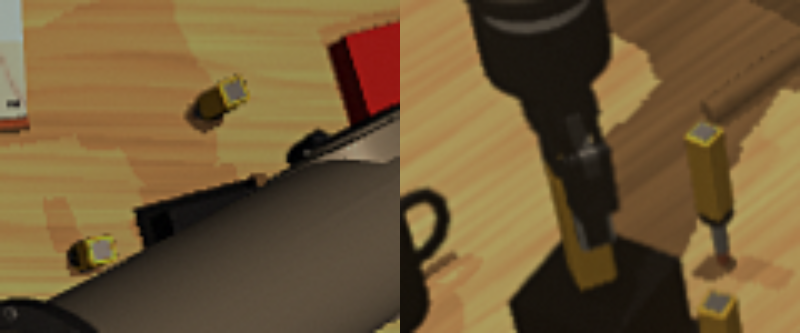

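The scene crop shows the fingers straddling the yellow handle at about (585,200); the small probes are clear of the gripper.

```bash
python3 - <<'E'
from h import *
env.grip(0.0,60)
s=env.get_state(); print(s['opening'],s['gripper_force'],s['tcp_pos'],s['force'],s['time'])
p=s['tcp_pos']; np.save('grip.npy',p)
env.movel([p[0],p[1],p[2]+.10],velocity=.12)
s=env.get_state(); print(s['force'],s['tcp_pos'],s['opening'])
env.movel([p[0],p[1],p[2]+.16],velocity=.2)
d=np.array([.582,-.045,.046])
from scipy.optimize import minimize
best=None
for a in range(0,360,15):
    x=[np.cos(np.radians(a)),np.sin(np.radians(a)),0]
    j=kin.inverse_kinematics(d+N*.275,q(x,-N)); k=kin.inverse_kinematics(d+N*.19,q(x,-N))
    if j is None or k is None: continue
    c=abs(j-s['qpos']).max()+abs(k-j).max(); 
    if best is None or c<best[0]: best=(c,a,j,k)
print(best[0],best[1],best[2].round(2),best[3].round(2)); print(s['qpos'].round(2))
a=best[1]; np.save('yaw.npy',a)
x=[np.cos(np.radians(a)),np.sin(np.radians(a)),0]
env.reach(d+N*.275,q(x,-N)); s=env.get_state(); print(s['time'],s['tcp_pos'],s['qpos'].round(2),s['force'])
for n in('top','scene'):
    im,W=cloud(n); cv2.imwrite(f'pics/h_{n}.png',im); np.save(f'h_{n}.npy',W)
a=cv2.imread('pics/h_scene.png')[120:300,230:420]; b=cv2.imread('pics/h_top.png')[180:360,260:450]
cv2.imwrite('pics/h.png',np.hstack([cv2.resize(a,(400,379)),cv2.resize(b,(400,379))]))
E
```

```text
0.0254932026474915 58.5355406999588 [ 0.42710284 -0.32056914  0.20656094] [-1.10956709  1.17266462  6.65317093] 10.6167
[-0.08605255  0.4127643  -3.12064105] [ 0.42684951 -0.32011293  0.30586189] 0.025477260089112937
1.5065674789969272 90 [-1.04  0.    1.08  2.22 -0.08  0.58  0.1 ] [-0.89  0.38  1.09  2.24 -0.89  0.52  0.86]
[-0.34  0.44  1.15  1.94 -0.46  1.06  0.6 ]
13.1667 [ 0.48837523 -0.05478325  0.30445627] [-1.04  0.    1.08  2.22 -0.08  0.58  0.11] [-0.41725747  0.04715664 -2.86486228]
```

View pics/h.png

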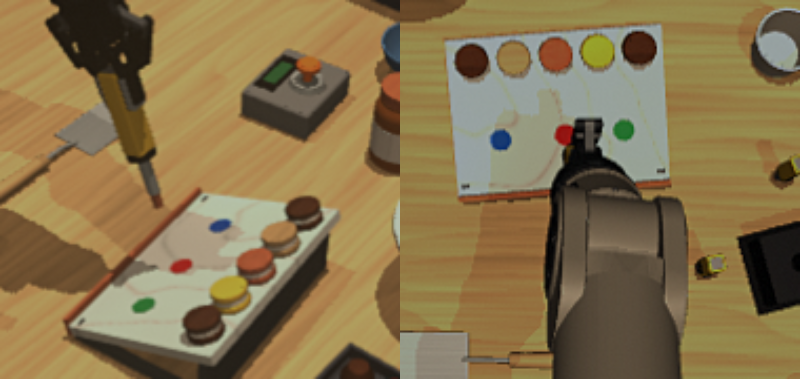

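The scene crop shows the probe held above the lower left of the plate, tip at about (155,203), red dot at (181,266), and the tilt looks right. Next I fit the held probe's axis in the tool frame.

```bash
python3 - <<'E'
from h import *
s=env.get_state(); t=s['tcp_pos']; o=s['orientation']; R=Ro.from_quat(np.r_[o[1:],o[0]]).as_matrix()
print('z err deg',np.degrees(np.arccos(-R[:,2]@N)), 'tool x',R[:,0].round(3))
c=calibration('scene'); Rc=cv2.Rodrigues(np.array(c['rvec'],float))[0]; cam=-Rc.T@np.array(c['tvec']).ravel()
print('cam in tool',((cam-t)@R).round(2))
K=np.array([[c['fx'],0,c['cx']],[0,c['fy'],c['cy']],[0,0,1.]])
for z in(.095,.12,.15,.17,.1945):
    print('pred axis px',z,cv2.projectPoints((t+R[:,2]*z)[None],np.array(c['rvec'],float),np.array(c['tvec'],float),K,np.array([c['k1'],0,0,0.]))[0].ravel().round(1))
im=cv2.imread('pics/h_scene.png'); W=np.load('h_scene.npy'); L=(W-t)@R
m=(abs(L[...,0])<.025)&(abs(L[...,1])<.025)&(L[...,2]>.085)&(L[...,2]<.21)
for z0,z1 in((.088,.10),(.10,.11),(.11,.12),(.14,.155),(.155,.175),(.178,.2)):
    k=m&(L[...,2]>z0)&(L[...,2]<z1); P=L[k]
    if len(P): print(z0,len(P),np.mean(P,0).round(4),P.min(0).round(3),P.max(0).round(3))
for v in range(160,222,4):
    u=np.where(m[v])[0]
    if len(u): print(v,u.min(),u.max(),L[v,u,2].mean().round(3),end=' | ')
cv2.imwrite('pics/z.png',cv2.resize(im[140:260,260:380],(600,600),interpolation=cv2.INTER_CUBIC))
E
```

```text
z err deg 0.11848760777363299 tool x [-0.007  1.     0.028]
cam in tool [-0.74  0.92 -0.45]
pred axis px 0.095 [291.7 179.2]
pred axis px 0.12 [295.1 189.1]
pred axis px 0.15 [299.1 200.8]
pred axis px 0.17 [301.7 208.4]
pred axis px 0.1945 [304.9 217.6]
0.088 79 [-0.0071  0.0094  0.0937] [-0.017 -0.009  0.088] [0.01  0.019 0.1  ]
0.1 62 [-0.0063  0.0088  0.1054] [-0.015 -0.01   0.101] [0.013 0.017 0.11 ]
0.11 59 [-0.007   0.0094  0.115 ] [-0.016 -0.01   0.11 ] [0.012 0.017 0.12 ]
0.14 39 [-0.0044  0.0044  0.1483] [-0.01  -0.004  0.14 ] [0.004 0.01  0.155]
0.155 48 [-0.0044  0.004   0.1654] [-0.011 -0.005  0.155] [0.004 0.01  0.175]
0.178 29 [-0.0034  0.0037  0.1855] [-0.008 -0.002  0.178] [0.004 0.01  0.194]
176 295 299 0.088 | 180 285 300 0.092 | 184 286 301 0.101 | 188 288 302 0.112 | 192 289 303 0.122 | 196 290 300 0.128 | 200 296 301 0.144 | 204 297 303 0.155 | 208 298 304 0.166 | 212 300 305 0.176 | 216 302 306 0.187 |
```

View pics/z.png

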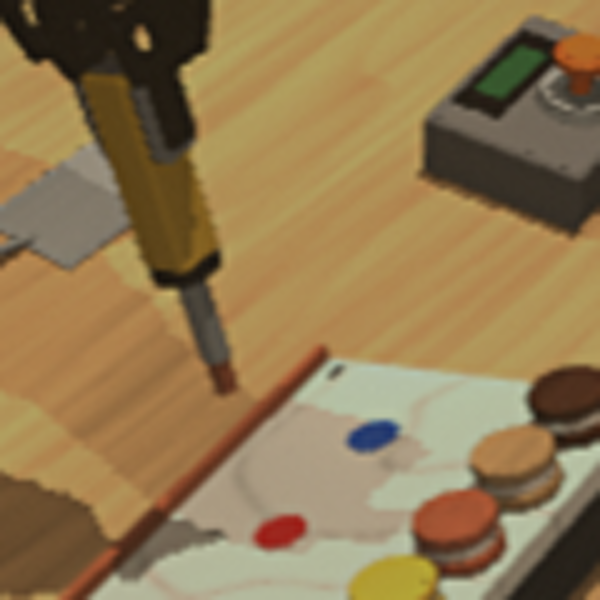

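The tip shows at full-image pixel (305,218), which matches the predicted (304.9,217.6). The probe is therefore aligned with the tool and I can lower it onto the red dot.

```bash
cat > touch.py <<'E'
from h import *
d=np.array([.582,-.0455,.046]); o=q([0,1,0],-N)
env.movel(d+N*.210,velocity=.08,rot=o); env.dwell(.4)
f0=np.mean([(env.dwell(.05),env.get_state()['force'])[1] for _ in range(5)],0); np.save('f0.npy',f0)
L=.202
while True:
    env.movel(d+N*L,velocity=.02,rot=o); env.dwell(.15)
    s=env.get_state(); f=(s['force']-f0)@N; a=(s['tcp_pos']-d)@N
    print(round(L,4),a.round(4),f.round(2),(s['force']-f0).round(2),round(s['time'],2))
    if f>2.3 or L<.182: break
    L-=.002
im,W=cloud('scene'); cv2.imwrite('pics/t.png',cv2.resize(im[170:270,260:380],(720,600),interpolation=cv2.INTER_CUBIC))
E
python3 touch.py
```

```text
0.202 0.2021 1.06 [-0.11  0.13  1.1 ] 15.57
0.2 0.2 -0.63 [ 1.19  0.42 -0.22] 15.97
0.198 0.198 1.34 [-0.26 -0.07  1.32] 16.38
0.196 0.196 0.54 [-1.18  0.2   0.15] 16.77
0.194 0.194 -0.42 [ 0.22  0.19 -0.36] 17.18
0.192 0.192 1.92 [-0.54  0.08  1.86] 17.57
0.19 0.19 2.14 [-0.95 -0.39  1.92] 17.98
0.188 0.188 2.41 [-1.29 -0.26  2.09] 18.38
```

View pics/t.png

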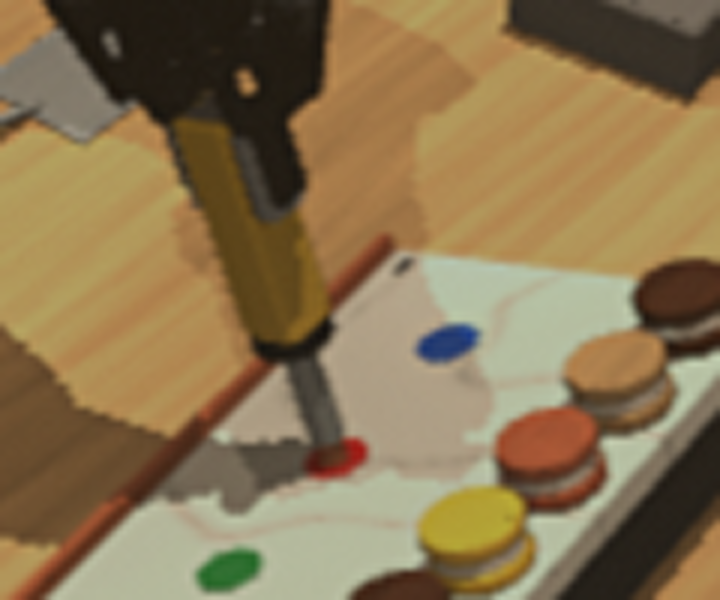

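The close-up shows the copper tip inside the red dot, at about (325,462), with the dot centred near (338,458). That is a couple of millimetres off, so I'll quantify it.

```bash
python3 - <<'E'
from h import *
F=np.mean([(env.dwell(.04),env.get_state()['force'])[1] for _ in range(15)],0)-np.load('f0.npy'); print('mean f',F.round(2),(F@N).round(2))
s=env.get_state(); t=s['tcp_pos']; d=np.array([.582,-.0455,.046]); print((t-d-N*.188).round(4),s['time'])
im0=cv2.imread('pics/scene.png'); im,_=camera('scene'); im=im.copy()
c=calibration('scene'); K=np.array([[c['fx'],0,c['cx']],[0,c['fy'],c['cy']],[0,0,1.]])
pj=lambda P:cv2.projectPoints(np.atleast_2d(P),np.array(c['rvec'],float),np.array(c['tvec'],float),K,np.array([c['k1'],0,0,0.]))[0].reshape(-1,2).round(2)
def redw(i):
    b=i[236:258,302:332].astype(float); w=np.clip(b[...,2]-np.maximum(b[...,0],b[...,1])-40,0,60)/60
    v,u=np.mgrid[236:258,302:332]; return (w*u).sum()/w.sum(),(w*v).sum()/w.sum(),w.sum()
print('dot px',redw(im0)); print('pred dot',pj(d)[0]); print('tip end pred',pj(t-N*.188)[0],'axis pts',pj(t-N*.17)[0],pj(t-N*.155)[0])
ux=np.array([np.cos(YD)*c_,np.sin(YD)*c_,s and np.sin(np.radians(20))]); uy=np.array([-np.sin(YD),np.cos(YD),0])
print('px per mm up-slope',pj(d+ux*.01)[0]-pj(d)[0],'left',pj(d+uy*.01)[0]-pj(d)[0])
for v in range(224,252,2): # print stem/tip row edges
    print(v,[tuple(int(k) for k in im[v,u]) for u in range(306,324,2)])
E
```

```text
mean f [-0.28 -0.39  2.6 ] 2.55
[ 0. -0.  0.] 19.05
dot px (np.float64(315.62425307557123), np.float64(245.80738137082605), np.float64(47.41666666666666))
pred dot [315.24 246.22]
tip end pred [315.25 246.22] axis pts [313.06 239.89] [311.22 234.55]
px per mm up-slope [3.41 0.57] left [ 2.42 -2.51]
224 [(29, 72, 97), (32, 89, 120), (35, 99, 135), (26, 65, 89), (16, 21, 25), (108, 130, 144), (133, 158, 175), (135, 160, 177), (135, 162, 178)]
226 [(27, 67, 89), (31, 87, 118), (27, 61, 82), (18, 23, 27), (40, 50, 57), (136, 162, 178), (134, 160, 176), (135, 160, 176), (135, 161, 177)]
228 [(18, 25, 30), (21, 28, 32), (19, 25, 30), (39, 48, 54), (125, 149, 165), (134, 159, 176), (133, 158, 175), (133, 159, 175), (133, 160, 175)]
230 [(52, 67, 83), (38, 46, 51), (57, 65, 70), (54, 64, 69), (132, 157, 173), (133, 158, 174), (132, 158, 173), (133, 159, 174), (133, 159, 175)]
232 [(135, 160, 176), (65, 77, 85), (59, 68, 75), (54, 64, 68), (102, 123, 136), (133, 159, 175), (133, 157, 174), (133, 157, 174), (134, 159, 176)]
234 [(127, 152, 167), (90, 108, 119), (55, 64, 69), (57, 66, 72), (72,
[... 540 characters left out ...]
 168), (121, 145, 160), (115, 138, 152), (53, 63, 68), (70, 81, 86), (69, 81, 88), (123, 147, 173), (129, 154, 172), (135, 160, 174)]
244 [(62, 76, 85), (60, 73, 82), (66, 79, 88), (46, 57, 71), (42, 57, 79), (29, 46, 78), (24, 32, 143), (40, 50, 158), (134, 160, 173)]
246 [(64, 77, 87), (63, 77, 86), (56, 68, 85), (20, 29, 74), (30, 47, 79), (33, 55, 97), (28, 39, 139), (48, 60, 149), (128, 153, 167)]
248 [(62, 76, 86), (61, 75, 83), (53, 65, 82), (24, 32, 95), (24, 33, 123), (34, 43, 147), (72, 88, 161), (133, 160, 172), (136, 161, 174)]
250 [(74, 90, 101), (86, 105, 116), (135, 160, 175), (135, 161, 176), (130, 154, 169), (143, 170, 177), (141, 167, 174), (158, 187, 180), (158, 187, 181)]
```

```bash
python3 - <<'E'
from h import *
d=np.array([.582,-.0455,.046]); o=q([0,1,0],-N)
env.movel(d+N*.1872,velocity=.01,rot=o); env.dwell(1.0)
F=np.mean([(env.dwell(.04),env.get_state()['force'])[1] for _ in range(20)],0)-np.load('f0.npy')
s=env.get_state(); t=s['tcp_pos']; print((F@N).round(2),((t-d)@N).round(4),s['time'],s['opening'],abs(s['joint_velocities']).max())
im,_=camera('scene'); cv2.imwrite('pics/end.png',cv2.resize(im[170:270,260:380],(720,600),interpolation=cv2.INTER_CUBIC))
E
```

```text
2.58 0.1872 21.1833 0.0253656031608782 0.0015778830486245976
```

View pics/end.png

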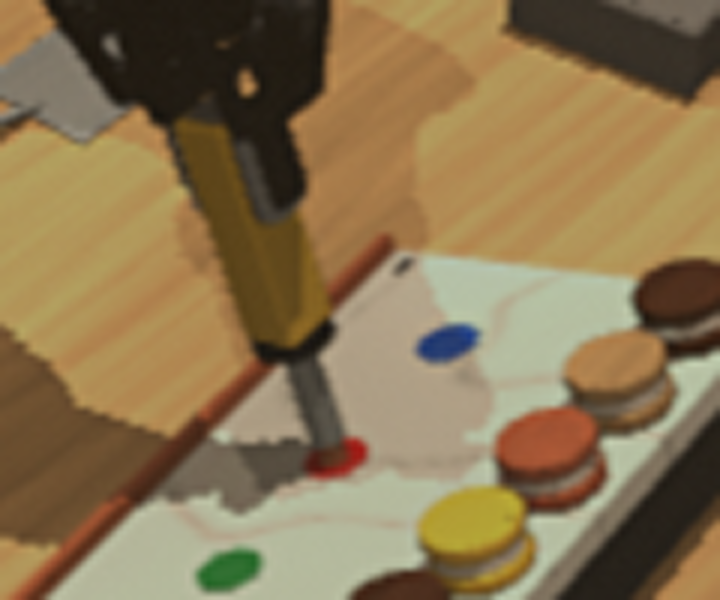

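```bash
python3 -c "
from h import *
print(job.job_done())"
```

```text
the job is handed in; nothing more can be done
None
```

The job is handed in after about 21 s on the robot's clock: the plunger was pressed to its stop first, and the thermometer is held steady and square to the marble on the red dot (an estimated 1–4 mm off its centre), its spring tip about half way in at roughly 2.6 N.

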